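Unstack the joinery blanks into their jigs and scrap the miscut one

TASK

Take the stack of wooden blanks apart: lay the rail, the stick and the sound block each flat between the corner stops of the jig board made to its size. Put the miscut block, the one with a slot sawn into each end, into the scrap box by pushing it down through the sprung flap in the top, and let the flap close behind it.

Things in the scene. Friction and masses are not known exactly. Their poses are not given: they have to be found in the camera images.
- stick: Small pale wooden stick, 110 long (own x) x 24 wide (y) x 20 high (z), about 40 g. Origin at the centre of its underside. At the start it lies on top of the stack as a bridge, its ends resting on the inner parts of the two blocks (its underside 50 above the bench).
- block: Sound wooden block, a plain solid 70 long (own x) x 40 wide (y) x 30 high (z), about 60 g. Origin at the centre of its underside. At the start it lies on one end of the rail (underside 20 above the bench), its length about along the rail; its centre is about 60 from the rail's centre.
- miscut_block: Spoiled wooden block of the same outside size, 70 (own x) x 40 (y) x 30 high, about 52 g, but with an open slot 14 wide and 24 deep (along x) sawn through its full height in the middle of each end, so that from above it looks like an H. Origin at the centre of its underside. It lies on the other end of the rail, at the same height. Its long sides are whole at mid-length, so it can be gripped there across its 40 width.
- rail: Flat dark wooden rail, 200 long (own x) x 52 wide (y) x 20 high (z), about 140 g. Origin at the centre of its underside. It lies on the bench at the bottom of the stack and carries the two blocks.
- rail_jig: Fixed plywood jig board for the rail, 244 x 96 outside, 10 thick, with dark corner stops standing 10 above it; the pocket between the stops is 224 long (own x) x 76 wide (y). Origin at the centre of its underside; the seated rail's underside is 10 above it. The long sides are open except for the last 45 at each end, so fingers can straddle the part at its middle.
- stick_jig: Fixed plywood jig board for the stick, 150 x 64 outside, 10 thick, with dark corner stops standing 10 above it; the pocket is 130 long (own x) x 44 wide (y). Origin at the centre of its underside; the seated stick's underside is 10 above it. The long sides are open except for the last 30 at each end.
- block_jig: Fixed plywood jig board for the sound block, 110 x 80 outside, 10 thick, with dark corner stops standing 10 above it; the pocket is 90 long (own x) x 60 wide (y). Origin at the centre of its underside; the seated block's underside is 10 above it. The long sides are open except for the last 26 at each end.
- scrap_box: Fixed plywood box, outside 185 (own x) x 170 (y) x 160 high, walls 10, floor 8. Origin: centre of its underside. The top is closed at the -x end; its mouth, 110 (x) x 150 (y), centred 27.5 to +x of the box's centre, is filled by an aluminium flap, top 2 below the rim, hinged at the mouth's +x edge (steel pin), free edge at -x. It takes the block with its length along own x, fingers at its long sides.
- flap (a joint): Angle of the flap: 0 shut (level), to 1.35 down into the box. A spring shuts it (0.06 N m shut, 0.087 fully open; under 3 N). A block laid on its middle does not open it: with the gripped block, 45 from the hinge, push down until it is some 60 below the rim, let go and wait while the fingertips hold the flap down; the block slides off into the box, and the flap shuts as the fingers rise.
Not all that is in view belongs to the job. Leave any pink or yellow look-alike of the stick_jig alone. What is shaped like the miscut_block but white or yellow is not meant.

How it is judged:
By the outcome, as a careful person would: the job done as asked, in the order asked, and still so for the second after the job is handed in, with the robot touching nothing.
It also fails if it takes over 136 s, if anything falls off the work surface, if the arm or the gripper's body presses on something with over 40 N, if the wrist force passes 120 N, or if a joint passes its speed limit or range.

ROBOT

A 6-joint arm with a two-finger parallel gripper is mounted at the origin on the work surface. World frame = base frame: x ahead of the robot, y to its left, z up, the work surface at z = 0. Lengths are in mm, angles in rad, forces in N, time in s.
With the tool pointing down it reaches from about 350 to 975 mm from the base axis. Payload 7.1 kg.
Tool frame: the origin (TCP) lies at the very end of the fingers, on their centre line; the grasp point (between the pads) lies 19 mm behind it (ctrl.tcp_to_grasp is the distance from the TCP to the grasp point, in mm); z points along the fingers, x is the direction in which the jaws open and shut, and the axes are right-handed (so a half turn about z gives the same grasp; the last joint's range is limited). The gripper opens to 88 mm and grips with 3 to 60 N. Pads are 20 mm wide; open, the fingers measure 115 mm over their backs; the gripper's body (75 mm by 178 mm) begins 61 mm behind the grasp point.
Start: joints at [1.133, 0.423, 1.63, -0, 1.089, -0.019], TCP at [254.133, 570.983, 222.675] pointing down, gripper open.
Joint ranges: [-3, 3], [-0.9, 2.11], [0.09, 2.58], [-1.31, 4.45], [0.11, 2.69], [-2.54, 2.54]. Speed limits (rad/s): [2.39, 2.39, 3.01, 3.14, 3.14, 3.14].

INTERFACE

Orientations are given as a rotation vector (axis times angle).
In Python, from workcell import get_obs, viewer, ctrl, masks_of gives the robot as it stands. The module is installed in compiled form; this text tells all that it offers.
- The arm moves only by the shell command python3 -m inch 'ROWS'. ROWS is JSON, a list of rows, each an object of numbers: "tx", "ty", "tz": the shift along the tool's x, y, z in cm; "ax", "ay", "az": the turn, a rotation vector about the tool's x, y, z in degrees; "jaw": the opening, from 0 (shut) to 1 (fully open). In form: [{"tx": .., "ty": .., "tz": .., "ax": .., "ay": .., "az": .., "jaw": ..}, ...]. A call has 1 to 12 rows; each row shifts and turns the commanded pose from where the row before left it, along the tool's axes as they then stand; what a row does not reach is not made up. A row lasts 1/8 s, in which the tool goes at most 62.5 mm and 10.7 degrees, less where a joint would pass 70% of its speed; a pose out of reach is approached as far as the arm can. A call is refused whole if a number of a shift passes 6.25 or a number of a turn 10.7, either way. A call with a gripper value outside its range is refused whole. The fingers move at their own pace and stop on an object; the grip force is fixed at half the most. Time passes only in rows, so rows that do not move let the fingers close. It gives the time, the measured TCP pose, the force and the opening at its end, in the units of the state.
- get_obs(): the state, without advancing time (a new reading comes with each control period).
- viewer.get_image(name): name is "side" or "top" or "wrist"; returns (picture, depth): 480x640x3 uint8, red, green, blue; 480x640 float32, mm along the optical axis (not along the pixel's ray), 0 where there is no reading.
- viewer.get_calibration(name): a dict with "fx", "fy", "cx", "cy" (pixels), "rvec" (rotation vector, rad) and "tvec" (3), from world to camera coordinates, as OpenCV has them. Camera axes: x right, y down, z forward; pixel columns grow to the right and rows downward; lengths in mm; the calibration is good to about 2 mm. A picture is of the moment at which its call begins: read the wrist's pose just before it. get_calibration takes no time and is no camera call; for the wrist camera it gives the pose at the moment of the call.
- ctrl.close_job(): hands the job in, once; it reports no verdict.
Trained networks look in the newest picture that a camera, given by its name, has taken for a name from the list of things; names that differ only in an ending like _2 or _b are one class to them, and where a whole thing is asked for, a point or a joint stands for the part that bears it (a point fixed in the world has none). Each returns a list of dicts, best first, with "score" (0 to 1); they miss things now and then, are a little off and sometimes report something else, mostly with a low value. They report only what shows in the picture. A call takes as long as a camera call. They do not tell look-alikes from the thing itself.
- masks_of(camera, thing): "pixels" (480x640 bool, what is visible of it) and "location" ([column, row] in pixels, amid what is visible of it).
The state is a dict: "t": time; "qpos": joint angles; "qvel": joint speeds; "joint_torque": joint torques, N m; "ee_pos": TCP position; "orientation": TCP orientation; "ft_force": force on the tool from outside, world axes, zero at the start; "moment": the same for the moment, N m; "width": finger opening in mm.
Only numpy, scipy, OpenCV 4.12 (cv2) and the standard library are available. Lean on these libraries where they do the work, as an engineer would, in place of code of your own. Each camera call takes 0.05 s, during which the arm holds its last target. There are 200 camera calls.

## Working session

There is one attempt and no reset: what is moved stays moved. The work goes in short steps, Python scripts to look and compute and a shell command to move; the robot and the scene stay as the last step left them, time stands still between calls to the robot, and variables do not carry over. Pictures are saved under pics/ and viewed, about 12 in all and at most 16, crops included, and the job is handed in when it is done.

```bash
mkdir -p pics; cat > h.py <<'E'
import numpy as np, cv2
from scipy.spatial.transform import Rotation as R
from workcell import get_obs, viewer, ctrl, masks_of
def cam(n):
    c=viewer.get_calibration(n); Rm=cv2.Rodrigues(np.array(c['rvec'],float))[0]
    return c,Rm,np.array(c['tvec'],float).ravel()
def cloud(n,depth,cal=None):
    c,Rm,t=cal or cam(n); v,u=np.mgrid[:480,:640]
    p=np.stack([(u-c['cx'])/c['fx']*depth,(v-c['cy'])/c['fy']*depth,depth],-1)
    return (p-t)@Rm
def rect(pts):
    (c,(w,h),a)=cv2.minAreaRect(np.float32(pts)); 
    if w<h: w,h,a=h,w,a+90
    return np.round(c,1),round(w,1),round(h,1),round((a+90)%180-90,1)
E
cat > m.py <<'E'
from h import *
import sys
n=sys.argv[1]
cal=cam(n); im,d=viewer.get_image(n); cv2.imwrite(f'pics/{sys.argv[2]}.png',im[...,::-1])
P=cloud(n,d,cal)
for th in sys.argv[3:]:
    for m in masks_of(n,th)[:4]:
        k=m['pixels']&(d>0); p=P[k]
        if len(p)<20: continue
        zt=np.percentile(p[:,2],90); q=p[abs(p[:,2]-zt)<5]
        print(th,round(m['score'],2),np.round(m['location']),'ztop',round(zt,1),'n',len(p),'top',*rect(q[:,:2]),'all',*rect(p[:,:2]),'rgb',im[k].mean(0).round())
E
python3 m.py top top0 stick block miscut_block rail rail_jig stick_jig block_jig scrap_box flap
python3 -c "
from h import *
print(get_obs())
im,d=viewer.get_image('side');cv2.imwrite('pics/side0.png',im[...,::-1])"
```

```text
stick 0.79 [189. 192.] ztop 73.9 n 436 top [511.2 339.4] 106.9 24.7 -4.6 all [511.7 348.1] 106.9 41.6 -2.9 rgb [152. 120.  88.]
block 0.76 [197. 166.] ztop 53.9 n 335 top [568.6 335.7] 70.1 39.7 -2.2 all [568.6 335.8] 70.0 41.5 -2.6 rgb [113.  78.  54.]
block 0.15 [192. 217.] ztop 53.8 n 359 top [451.5 341.3] 68.8 41.9 -0.9 all [451.8 346.1] 69.7 52.0 -2.5 rgb [111.  76.  52.]
miscut_block 0.84 [249. 240.] ztop 33.7 n 404 top [394.7 187.5] 69.9 40.2 -76.0 all [395.7 187.4] 69.9 44.2 -77.4 rgb [157. 155. 156.]
miscut_block 0.69 [190. 218.] ztop 53.9 n 357 top [451.5 341.3] 68.8 41.9 -0.9 all [451.1 341.4] 69.6 42.1 -0.9 rgb [111.  76.  52.]
miscut_block 0.63 [144. 214.] ztop 33.9 n 429 top [453.9 456.9] 70.4 38.4 -89.1 all [454.2 456.8] 70.5 39.9 -89.1 rgb [150. 147.  69.]
miscut_block 0.17 [478. 209.] ztop 162.9 n 7160 top [ 461.4 -365.8] 185.7 171.4 -9.4 all [ 476.2 -397.1] 229.9 225.9 80.7 rgb [138. 132. 117.]
rail 0.65 [307. 197.] ztop 16.7 n 3419 top [516.1  49.3] 243.8 95.5 3.1 all [516.1  49.2] 244.6 95.7 3.3 rgb [153. 137. 102.]
rail_jig 0.73 [304. 193.] ztop 17.1 n 3547 top [
[... 878 characters left out ...]
 rgb [162. 163. 167.]
{'t': 0.5, 'qpos': array([ 1.13302524e+00,  4.23131513e-01,  1.62992867e+00, -5.77453039e-06,
        1.08860147e+00, -1.90191133e-02]), 'qvel': array([ 1.24571867e-03, -2.93695291e-03,  5.87536603e-05, -7.34882747e-05,
        1.99869554e-03, -2.70578006e-04]), 'joint_torque': array([-4.44251809e-04, -5.44146252e+01, -2.73814720e+01,  6.43411581e-02,
        1.77730399e-02, -7.35893377e-05]), 'ee_pos': array([254.11112068, 570.9698187 , 222.64408264]), 'orientation': array([ 2.63461608e+00,  1.71118265e+00, -8.77518433e-05]), 'ft_force': array([-0.45435474, -0.06861586,  0.28987654]), 'moment': array([-0.04921301, -0.02060385, -0.04356495]), 'width': 87.63902429761002}
```

View pics/top0.png

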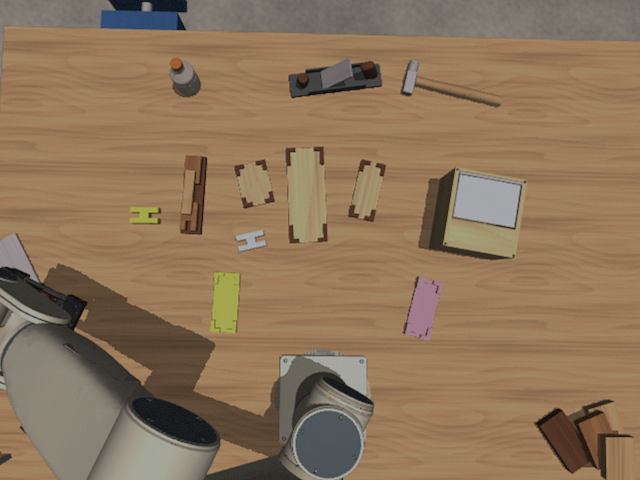

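View pics/side0.png

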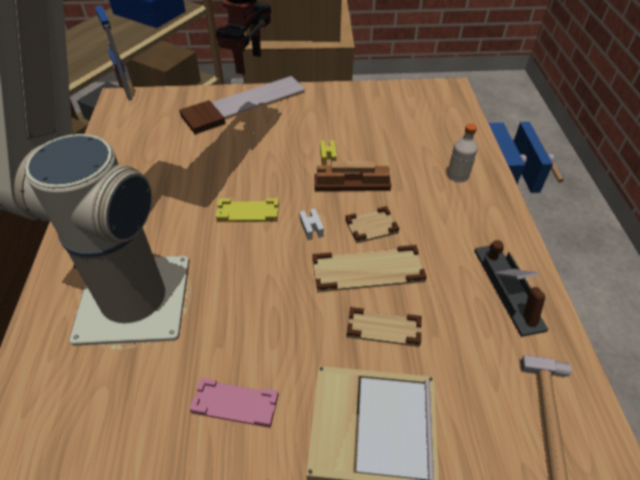

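Top view: the stack stands at about (193,195) px with the stick on top. The block jig is at (254,184), the rail jig at (307,195), the stick jig at (367,190) and the box at (481,214). The yellow and pink boards and the white and yellow H pieces are decoys. The side view agrees.

```bash
cat > go.py <<'E'
# usage: go.py x y z jawangle : prints az (deg) first, then tx,ty,tz (cm) after that turn
from h import *
import sys
x,y,z,a=map(float,sys.argv[1:5]); o=get_obs(); Rm=R.from_rotvec(o['orientation']).as_matrix()
th=np.degrees(np.arctan2(Rm[1,0],Rm[0,0])); az=(th-a+90)%180-90
R2=Rm@R.from_rotvec([0,0,np.radians(az)]).as_matrix()
d=R2.T@(np.array([x,y,z])-o['ee_pos'])/10
print('t',round(o['t'],2),'pos',o['ee_pos'].round(1),'jaw at',round(th,1),'tilt',Rm[:,2].round(3),'q6',o['qpos'][5].round(2),'w',round(o['width'],1),'F',o['ft_force'].round(1)); print('az',round(az,1),'then t(cm)',d.round(2))
E
python3 go.py 511 339.5 220 86.5
python3 -c "
import cv2
im=cv2.imread('pics/top0.png')[145:245,120:275];cv2.imwrite('pics/c0.png',cv2.resize(im,None,fx=5,fy=5,interpolation=2))"
```

```text
t 0.55 pos [254.1 571.  222.7] jaw at 66.0 tilt [-0. -0. -1.] q6 -0.02 w 87.6 F [ 0.5 -0.1  0.2]
az -20.5 then t(cm) [-21.54  27.05   0.27]
```

View pics/c0.png

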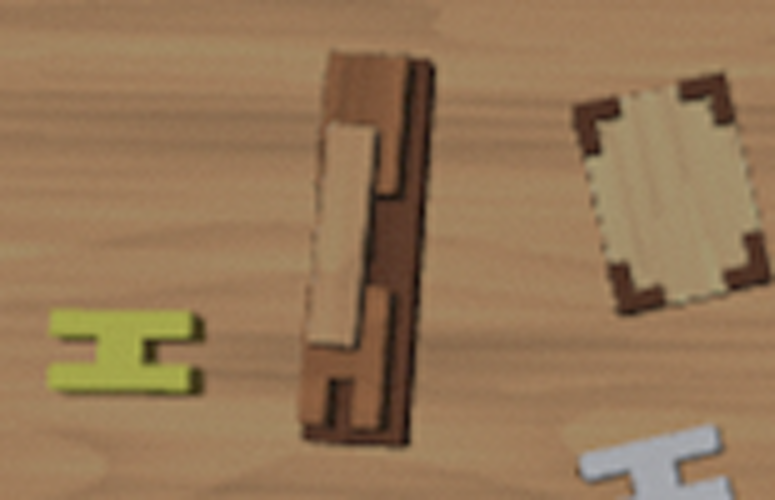

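The crop shows the slotted block at the near (lower, x≈451) end of the rail and the plain block at the far end.

```bash
python3 -m inch '[{"az":-10.25},{"az":-10.25},{"tx":-3.08,"ty":3.86},{"tx":-3.08,"ty":3.86},{"tx":-3.08,"ty":3.86},{"tx":-3.08,"ty":3.86},{"tx":-3.08,"ty":3.86},{"tx":-3.08,"ty":3.86},{"tx":-3.08,"ty":3.86},{}]'; python3 go.py 511 339.5 52 86.5; python3 m.py wrist w0 stick block miscut_block
```

```text
t 0.55 pos [254.1 571.  222.7] jaw at 66.0 tilt [-0. -0. -1.] q6 -0.02 w 87.6 F [ 0.5 -0.1  0.2]
az -20.5 then t(cm) [-21.54  27.05  17.07]
stick 0.75 [229. 452.] ztop 70.1 n 1016 top [479.4 344.2] 47.4 25.2 -3.6 all [508.1 326.3] 119.1 54.2 -38.0 rgb [137.  98.  57.]
block 0.75 [260. 462.] ztop 37.8 n 281 top [539.1 353.8] 21.9 10.5 50.5 all [543.6 352.4] 37.0 19.2 41.7 rgb [50. 30. 13.]
miscut_block 0.82 [219. 423.] ztop 50.4 n 1515 top [453.1 343.6] 71.5 41.9 -2.5 all [390.9 418.8] 352.6 81.7 -48.4 rgb [117.  71.  32.]
miscut_block 0.77 [310. 365.] ztop 25.2 n 519 top [436.1 480.7] 32.5 10.4 70.7 all [436.1 463.2] 64.8 12.9 79.9 rgb [101.  80.  10.]$[0]: bad value
```

View pics/w0.png

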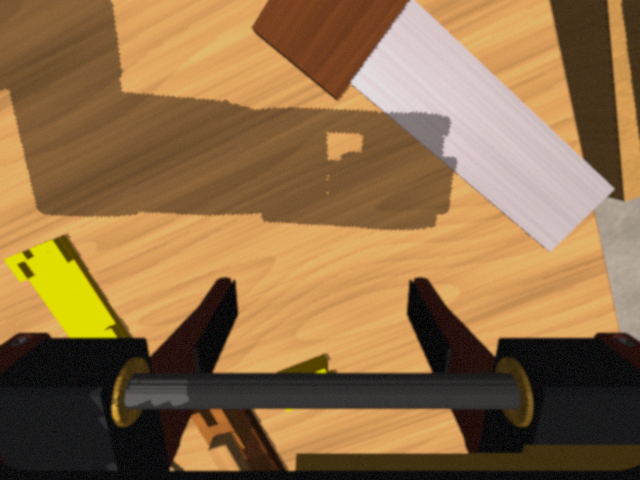

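The call was refused, because rows need all fields, so the arm has not moved. The wrist view shows only the bench and saw.

```bash
python3 -m inch '[{"tx":0,"ty":0,"tz":0,"ax":0,"ay":0,"az":-10.25,"jaw":1},{"tx":0,"ty":0,"tz":0,"ax":0,"ay":0,"az":-10.25,"jaw":1},{"tx":-3.08,"ty":3.86,"tz":0,"ax":0,"ay":0,"az":0,"jaw":1},{"tx":-3.08,"ty":3.86,"tz":0,"ax":0,"ay":0,"az":0,"jaw":1},{"tx":-3.08,"ty":3.86,"tz":0,"ax":0,"ay":0,"az":0,"jaw":1},{"tx":-3.08,"ty":3.86,"tz":0,"ax":0,"ay":0,"az":0,"jaw":1},{"tx":-3.08,"ty":3.86,"tz":0,"ax":0,"ay":0,"az":0,"jaw":1},{"tx":-3.08,"ty":3.86,"tz":0,"ax":0,"ay":0,"az":0,"jaw":1},{"tx":-3.08,"ty":3.86,"tz":0,"ax":0,"ay":0,"az":0,"jaw":1},{"tx":0,"ty":0,"tz":0,"ax":0,"ay":0,"az":0,"jaw":1}]'; python3 go.py 511 339.5 52 86.5
```

```text
t: 2.0
ee_pos: [512.9, 337.2, 222.7]
orientation: [2.292, 2.148, 0.001]
ft_force: [-0.4, -0.1, -0.2]
width: 87.6
t 2.0 pos [512.9 337.2 222.7] jaw at 86.3 tilt [ 0.001 -0.    -1.   ] q6 -0.94 w 87.6 F [-0.4 -0.1 -0.2]
az -0.2 then t(cm) [ 0.22 -0.21 17.07]
```

```bash
python3 -m inch '[{"tx":0.22,"ty":-0.2,"tz":4,"ax":0,"ay":0,"az":0,"jaw":0.6},{"tx":0,"ty":0,"tz":5,"ax":0,"ay":0,"az":0,"jaw":0.6},{"tx":0,"ty":0,"tz":5,"ax":0,"ay":0,"az":0,"jaw":0.6},{"tx":0,"ty":0,"tz":3,"ax":0,"ay":0,"az":0,"jaw":0.6},{"tx":0,"ty":0,"tz":0,"ax":0,"ay":0,"az":0,"jaw":0.6},{"tx":0,"ty":0,"tz":0,"ax":0,"ay":0,"az":0,"jaw":0.2},{"tx":0,"ty":0,"tz":0,"ax":0,"ay":0,"az":0,"jaw":0.2},{"tx":0,"ty":0,"tz":0,"ax":0,"ay":0,"az":0,"jaw":0.2},{"tx":0,"ty":0,"tz":0,"ax":0,"ay":0,"az":0,"jaw":0.2},{"tx":0,"ty":0,"tz":0,"ax":0,"ay":0,"az":0,"jaw":0.2}]'; python3 go.py 529.6 -106.2 120 78 
```

```text
t: 3.25
ee_pos: [509.4, 342.1, 53.9]
orientation: [2.288, 2.152, 0.003]
ft_force: [-1.4, -0.7, 7.5]
width: 23.6
t 3.25 pos [509.4 342.1  53.9] jaw at 86.5 tilt [ 0.001  0.001 -1.   ] q6 -0.94 w 23.6 F [-1.4 -0.7  7.5]
az 8.5 then t(cm) [-43.42  11.3   -6.65]
```

```bash
python3 -m inch '[{"tx":0,"ty":0,"tz":-3.3,"ax":0,"ay":0,"az":0,"jaw":0.2},{"tx":0,"ty":0,"tz":-3.3,"ax":0,"ay":0,"az":8.5,"jaw":0.2},{"tx":-4.34,"ty":1.15,"tz":0,"ax":0,"ay":0,"az":0,"jaw":0.2},{"tx":-4.34,"ty":1.15,"tz":0,"ax":0,"ay":0,"az":0,"jaw":0.2},{"tx":-4.34,"ty":1.15,"tz":0,"ax":0,"ay":0,"az":0,"jaw":0.2},{"tx":-4.34,"ty":1.15,"tz":0,"ax":0,"ay":0,"az":0,"jaw":0.2},{"tx":-4.34,"ty":1.15,"tz":0,"ax":0,"ay":0,"az":0,"jaw":0.2},{"tx":-4.34,"ty":1.15,"tz":0,"ax":0,"ay":0,"az":0,"jaw":0.2},{"tx":-4.34,"ty":1.15,"tz":0,"ax":0,"ay":0,"az":0,"jaw":0.2},{"tx":-4.34,"ty":1.15,"tz":0,"ax":0,"ay":0,"az":0,"jaw":0.2},{"tx":-4.34,"ty":1.15,"tz":0,"ax":0,"ay":0,"az":0,"jaw":0.2},{"tx":-4.34,"ty":1.15,"tz":0,"ax":0,"ay":0,"az":0,"jaw":0.2}]';  python3 -m inch '[{"tx":0,"ty":0,"tz":0,"ax":0,"ay":0,"az":0,"jaw":0.2}]'; python3 go.py 530.8 -104.5 15 78; python3 m.py wrist w1 stick stick_jig
```

```text
t: 4.75
ee_pos: [531.1, -108.4, 119.0]
orientation: [2.441, 1.977, 0.0]
ft_force: [0.2, 0.9, 0.3]
width: 24.0
t: 4.88
ee_pos: [531.4, -109.4, 119.0]
orientation: [2.445, 1.972, 0.001]
ft_force: [-0.2, 0.6, -0.1]
width: 23.7
t 4.88 pos [ 531.4 -109.4  119. ] jaw at 77.8 tilt [ 0.001 -0.    -1.   ] q6 -1.58 w 23.7 F [-0.2  0.6 -0.1]
az -0.2 then t(cm) [ 0.47 -0.17 10.4 ]
stick 0.69 [322. 280.] ztop 135.4 n 9184 top [ 522.6 -106.3] 88.4 24.1 -12.3 all [ 574.8 -117.1] 195.5 36.5 -15.8 rgb [135.  97.  57.]
stick 0.59 [327. 173.] ztop 19.8 n 7140 top [472.7 -92.8] 64.0 29.9 77.7 all [ 514.4 -102.4] 117.3 69.7 -12.6 rgb [153. 122.  75.]
stick_jig 0.65 [331. 175.] ztop 19.8 n 7108 top [472.7 -92.8] 64.0 29.9 77.7 all [ 514.6 -101.5] 115.8 69.9 -12.2 rgb [153. 122.  75.]
```

View pics/w1.png

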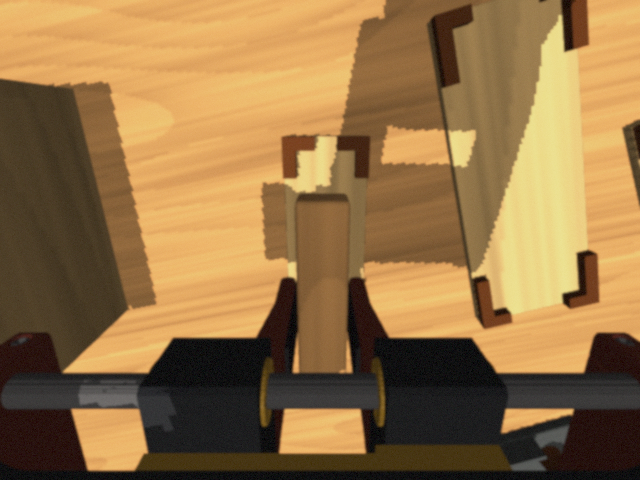

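The stick is held straight above the stick jig: its stops are at (290,150) and (360,150) px, aligned with the stick.

```bash
python3 -m inch '[{"tx":0.39,"ty":-0.38,"tz":0,"ax":0,"ay":0,"az":0,"jaw":0.2},{"tx":0,"ty":0,"tz":4,"ax":0,"ay":0,"az":0,"jaw":0.2},{"tx":0,"ty":0,"tz":4,"ax":0,"ay":0,"az":0,"jaw":0.2},{"tx":0,"ty":0,"tz":1.5,"ax":0,"ay":0,"az":0,"jaw":0.2},{"tx":0,"ty":0,"tz":0.5,"ax":0,"ay":0,"az":0,"jaw":0.2},{"tx":0,"ty":0,"tz":0.4,"ax":0,"ay":0,"az":0,"jaw":0.2},{"tx":0,"ty":0,"tz":0,"ax":0,"ay":0,"az":0,"jaw":0.2}]'; python3 go.py 529 -105 14.5 78
```

```text
t: 5.9
ee_pos: [528.8, -102.2, 15.4]
orientation: [2.441, 1.977, 0.001]
ft_force: [-0.6, 0.3, 0.2]
width: 24.0
t 5.9 pos [ 528.8 -102.2   15.4] jaw at 78.0 tilt [ 0.001 -0.    -1.   ] q6 -1.57 w 24.0 F [-0.6  0.3  0.2]
az 0.0 then t(cm) [-0.27  0.08  0.09]
```

```bash
python3 -m inch '[{"tx":-0.27,"ty":0.05,"tz":0.1,"ax":0,"ay":0,"az":0,"jaw":0.2},{"tx":0,"ty":0,"tz":0,"ax":0,"ay":0,"az":0,"jaw":0.2},{"tx":0,"ty":0,"tz":0,"ax":0,"ay":0,"az":0,"jaw":0.5},{"tx":0,"ty":0,"tz":0,"ax":0,"ay":0,"az":0,"jaw":0.5},{"tx":0,"ty":0,"tz":0,"ax":0,"ay":0,"az":0,"jaw":0.5},{"tx":0,"ty":0,"tz":-2,"ax":0,"ay":0,"az":0,"jaw":0.5},{"tx":0,"ty":0,"tz":-4,"ax":0,"ay":0,"az":0,"jaw":0.5},{"tx":0,"ty":0,"tz":-5,"ax":0,"ay":0,"az":0,"jaw":1},{"tx":0,"ty":0,"tz":0,"ax":0,"ay":0,"az":0,"jaw":1}]'; python3 go.py 570 338 120 87.5; python3 m.py top top1 stick stick_jig block miscut_block rail
```

```text
t: 7.02
ee_pos: [530.7, -105.5, 127.2]
orientation: [2.437, 1.974, 0.007]
ft_force: [0.5, 0.4, -1.2]
width: 60.9
t 7.03 pos [ 530.7 -105.5  127.2] jaw at 78.0 tilt [ 0.007 -0.002 -1.   ] q6 -1.58 w 60.9 F [ 0.5  0.4 -1.2]
az -9.5 then t(cm) [44.48  1.98  0.68]
stick_jig 0.86 [223. 302.] ztop 20.1 n 1477 top [238.2 250.3] 148.7 64.9 -1.9 all [238.3 250.1] 149.2 65.3 -2.3 rgb [140. 131.  62.]
stick_jig 0.41 [435. 288.] ztop 28.4 n 159 top [ 290.8 -289.7] 24.2 13.6 52.5 all [ 290.9 -208. ] 194.7 52.5 77.7 rgb [144. 112. 121.]
miscut_block 0.96 [144. 213.] ztop 33.8 n 431 top [453.9 457.1] 71.4 38.4 -89.2 all [453.8 459.1] 76.1 39.5 -88.7 rgb [148. 146.  68.]
miscut_block 0.73 [250. 240.] ztop 33.8 n 383 top [394.8 187.3] 69.6 40.1 -76.6 all [396.  187.5] 69.9 43.0 -76.0 rgb [157. 156. 158.]
miscut_block 0.61 [187. 214.] ztop 53.4 n 449 top [451.5 341.3] 65.8 41.1 -4.0 all [450.9 341.1] 67.6 41.4 -3.4 rgb [113.  78.  53.]
rail 0.86 [198. 196.] ztop 23.6 n 622 top [508.1 336.6] 195.6 51.1 -2.2 all [507.9 337.5] 197.4 53.1 -2.3 rgb [79. 51. 37.]
```

```bash
python3 -m inch '[{"tx":0,"ty":0,"tz":0,"ax":0,"ay":0,"az":-9.5,"jaw":1},{"tx":4.94,"ty":0.22,"tz":0,"ax":0,"ay":0,"az":0,"jaw":1},{"tx":4.94,"ty":0.22,"tz":0,"ax":0,"ay":0,"az":0,"jaw":1},{"tx":4.94,"ty":0.22,"tz":0,"ax":0,"ay":0,"az":0,"jaw":1},{"tx":4.94,"ty":0.22,"tz":0,"ax":0,"ay":0,"az":0,"jaw":1},{"tx":4.94,"ty":0.22,"tz":0,"ax":0,"ay":0,"az":0,"jaw":1},{"tx":4.94,"ty":0.22,"tz":0,"ax":0,"ay":0,"az":0,"jaw":1},{"tx":4.94,"ty":0.22,"tz":0,"ax":0,"ay":0,"az":0,"jaw":1},{"tx":4.94,"ty":0.22,"tz":0,"ax":0,"ay":0,"az":0,"jaw":1},{"tx":4.94,"ty":0.22,"tz":0,"ax":0,"ay":0,"az":0,"jaw":1},{"tx":0,"ty":0,"tz":0,"ax":0,"ay":0,"az":0,"jaw":1},{"tx":0,"ty":0,"tz":0,"ax":0,"ay":0,"az":0,"jaw":1}]'; python3 go.py 570 338 24 87.5; python3 m.py wrist w2 block miscut_block rail; python3 m.py top top2 stick stick_jig
```

```text
t: 8.82
ee_pos: [566.3, 337.7, 122.3]
orientation: [-2.268, -2.173, 0.004]
ft_force: [0.4, -0.9, -0.7]
width: 87.6
t 8.82 pos [566.3 337.7 122.3] jaw at 87.5 tilt [-0.002 -0.002 -1.   ] q6 -1.01 w 87.6 F [ 0.4 -0.9 -0.7]
az 0.0 then t(cm) [0.07 0.39 9.83]
block 0.65 [322. 244.] ztop 50.4 n 5356 top [570.2 337.7] 69.9 39.9 -3.7 all [570.2 337.7] 69.9 40.0 -3.4 rgb [107.  65.  30.]
miscut_block 0.66 [320.  71.] ztop 50.5 n 6612 top [453.1 343.2] 69.9 40.1 -2.6 all [446.1 343.2] 85.7 47.8 -4.3 rgb [111.  67.  31.]
miscut_block 0.6 [85. 19.] ztop 30.3 n 4794 top [407.  191.9] 70.8 18.7 -76.0 all [408.8 181.1] 94.3 31.4 88.5 rgb [160. 157. 154.]
stick 0.78 [367. 190.] ztop 33.5 n 390 top [ 527.9 -105.2] 107.0 22.7 -12.7 all [ 527.7 -105.2] 107.5 24.6 -13.1 rgb [149. 120.  87.]
stick_jig 0.82 [421. 307.] ztop 20.3 n 1534 top [ 230.1 -251.9] 150.2 66.0 -13.6 all [ 229.7 -253.8] 150.4 69.7 -13.4 rgb [152. 117. 132.]
stick_jig 0.68 [361. 191.] ztop 21.4 n 1037 top [ 528.6 -106. ] 148.6 64.0 -12.6 all [ 529.6 -106.2] 152.4 67.9 -13.1 rgb [130. 109.  81.]
```

View pics/w2.png

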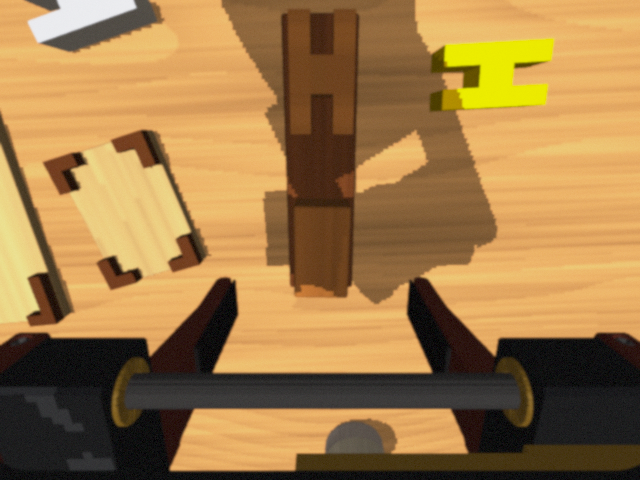

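The stick is seated. The wrist view shows the plain block at (322,250) px between the fingers, with the slotted block beyond it at (320,70).

```bash
python3 -m inch '[{"tx":0,"ty":0.39,"tz":2,"ax":0,"ay":0,"az":1,"jaw":1},{"tx":0,"ty":0,"tz":4,"ax":0,"ay":0,"az":0,"jaw":1},{"tx":0,"ty":0,"tz":3,"ax":0,"ay":0,"az":0,"jaw":1},{"tx":0,"ty":0,"tz":0.8,"ax":0,"ay":0,"az":0,"jaw":1},{"tx":0,"ty":0,"tz":0,"ax":0,"ay":0,"az":0,"jaw":0.3},{"tx":0,"ty":0,"tz":0,"ax":0,"ay":0,"az":0,"jaw":0.3},{"tx":0,"ty":0,"tz":0,"ax":0,"ay":0,"az":0,"jaw":0.3},{"tx":0,"ty":0,"tz":0,"ax":0,"ay":0,"az":0,"jaw":0.3},{"tx":0,"ty":0,"tz":0,"ax":0,"ay":0,"az":0,"jaw":0.3},{"tx":0,"ty":0,"tz":0,"ax":0,"ay":0,"az":0,"jaw":0.3}]'; python3 go.py 543.5 185.5 100 103.7
```

```text
t: 10.42
ee_pos: [571.4, 338.3, 26.1]
orientation: [2.288, 2.153, 0.001]
ft_force: [-1.0, -0.5, 3.0]
width: 39.5
t 10.43 pos [571.4 338.3  26.1] jaw at 86.5 tilt [ 0.  0. -1.] q6 -0.99 w 39.5 F [-1.  -0.5  3. ]
az -17.2 then t(cm) [-14.19  -6.32  -7.39]
```

```bash
python3 -m inch '[{"tx":0,"ty":0,"tz":-3.7,"ax":0,"ay":0,"az":0,"jaw":0.3},{"tx":0,"ty":0,"tz":-3.7,"ax":0,"ay":0,"az":0,"jaw":0.3},{"tx":0,"ty":0,"tz":0,"ax":0,"ay":0,"az":-8.6,"jaw":0.3},{"tx":0,"ty":0,"tz":0,"ax":0,"ay":0,"az":-8.6,"jaw":0.3},{"tx":-3.5,"ty":-1.58,"tz":0,"ax":0,"ay":0,"az":0,"jaw":0.3},{"tx":-3.5,"ty":-1.58,"tz":0,"ax":0,"ay":0,"az":0,"jaw":0.3},{"tx":-3.5,"ty":-1.58,"tz":0,"ax":0,"ay":0,"az":0,"jaw":0.3},{"tx":-3.5,"ty":-1.58,"tz":0,"ax":0,"ay":0,"az":0,"jaw":0.3},{"tx":0,"ty":0,"tz":0,"ax":0,"ay":0,"az":0,"jaw":0.3},{"tx":0,"ty":0,"tz":0,"ax":0,"ay":0,"az":0,"jaw":0.3}]'; python3 go.py 543.5 185.5 17 103.7; python3 m.py wrist w3 block block_jig
```

```text
t: 11.68
ee_pos: [543.4, 187.6, 99.8]
orientation: [1.941, 2.47, 0.001]
ft_force: [-0.2, 0.5, -0.5]
width: 39.8
t 11.68 pos [543.4 187.6  99.8] jaw at 103.7 tilt [ 0.001  0.    -1.   ] q6 -1.5 w 39.8 F [-0.2  0.5 -0.5]
az -0.0 then t(cm) [-0.21 -0.05  8.28]
block_jig 0.91 [315. 197.] ztop 19.7 n 7730 top [502.3 174.6] 80.3 26.0 -75.6 all [530.8 181.6] 87.8 84.6 -75.8 rgb [168. 135.  84.]
```

View pics/w3.png

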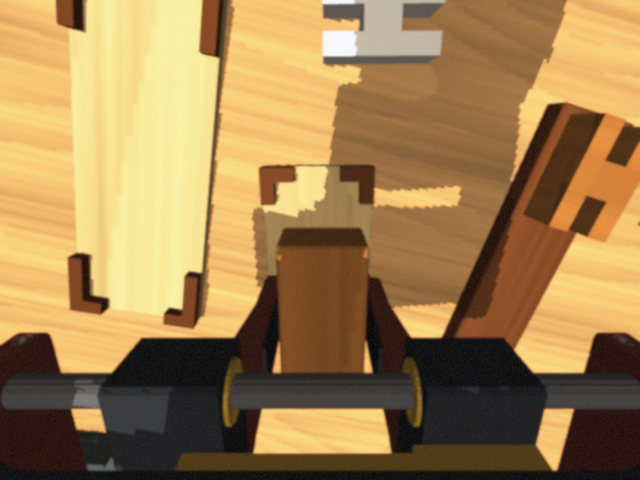

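The block is held aligned above the block jig: stops at (275,185) and (355,185) px.

```bash
python3 -m inch '[{"tx":-0.25,"ty":0,"tz":2,"ax":0,"ay":0,"az":0,"jaw":0.3},{"tx":0,"ty":0,"tz":3,"ax":0,"ay":0,"az":0,"jaw":0.3},{"tx":0,"ty":0,"tz":2,"ax":0,"ay":0,"az":0,"jaw":0.3},{"tx":0,"ty":0,"tz":0.8,"ax":0,"ay":0,"az":0,"jaw":0.3},{"tx":0,"ty":0,"tz":0.5,"ax":0,"ay":0,"az":0,"jaw":0.3},{"tx":0,"ty":0,"tz":0,"ax":0,"ay":0,"az":0,"jaw":0.3},{"tx":0,"ty":0,"tz":0,"ax":0,"ay":0,"az":0,"jaw":0.3}]'; python3 go.py 544 185 16.5 103.7
```

```text
t: 12.7
ee_pos: [544.1, 185.0, 17.3]
orientation: [1.94, 2.47, 0.002]
ft_force: [1.0, 0.2, 0.0]
width: 39.8
t 12.7 pos [544.1 185.   17.3] jaw at 103.7 tilt [ 0.001  0.    -1.   ] q6 -1.5 w 39.8 F [1.  0.2 0. ]
az 0.0 then t(cm) [ 0.01 -0.01  0.08]
```

Release, rise, then go to above the miscut block at (453.2, 343.3), angle about −2.6°.

```bash
python3 -m inch '[{"tx":0,"ty":0,"tz":0.08,"ax":0,"ay":0,"az":0,"jaw":0.3},{"tx":0,"ty":0,"tz":0,"ax":0,"ay":0,"az":0,"jaw":0.65},{"tx":0,"ty":0,"tz":0,"ax":0,"ay":0,"az":0,"jaw":0.65},{"tx":0,"ty":0,"tz":0,"ax":0,"ay":0,"az":0,"jaw":0.65},{"tx":0,"ty":0,"tz":-2,"ax":0,"ay":0,"az":0,"jaw":0.65},{"tx":0,"ty":0,"tz":-4,"ax":0,"ay":0,"az":0,"jaw":0.65},{"tx":0,"ty":0,"tz":-4,"ax":0,"ay":0,"az":0,"jaw":1},{"tx":0,"ty":0,"tz":0,"ax":0,"ay":0,"az":8.2,"jaw":1},{"tx":0,"ty":0,"tz":0,"ax":0,"ay":0,"az":8.2,"jaw":1},{"tx":0,"ty":0,"tz":0,"ax":0,"ay":0,"az":0,"jaw":1}]'; python3 go.py 453.2 343.2 115 87.4
```

```text
t: 13.95
ee_pos: [543.8, 184.9, 117.2]
orientation: [2.271, 2.17, 0.002]
ft_force: [-0.4, -0.1, -0.4]
width: 87.6
t 13.95 pos [543.8 184.9 117.2] jaw at 87.4 tilt [ 0.001  0.    -1.   ] q6 -1.22 w 87.6 F [-0.4 -0.1 -0.4]
az -0.0 then t(cm) [15.41 -9.77  0.22]
```

```bash
python3 -m inch '[{"tx":3.85,"ty":-2.44,"tz":0,"ax":0,"ay":0,"az":0,"jaw":1},{"tx":3.85,"ty":-2.44,"tz":0,"ax":0,"ay":0,"az":0,"jaw":1},{"tx":3.85,"ty":-2.44,"tz":0,"ax":0,"ay":0,"az":0,"jaw":1},{"tx":3.85,"ty":-2.44,"tz":0,"ax":0,"ay":0,"az":0,"jaw":1},{"tx":0,"ty":0,"tz":0,"ax":0,"ay":0,"az":0,"jaw":1},{"tx":0,"ty":0,"tz":0,"ax":0,"ay":0,"az":0,"jaw":1}]'; python3 go.py 453.2 343.2 25 87.4; python3 m.py wrist w4 miscut_block rail; python3 m.py top top3 block block_jig miscut_block rail stick
```

```text
t: 14.7
ee_pos: [453.4, 342.9, 116.1]
orientation: [2.27, 2.171, 0.0]
ft_force: [0.0, -0.5, 0.7]
width: 87.5
t 14.7 pos [453.4 342.9 116.1] jaw at 87.4 tilt [ 0. -0. -1.] q6 -0.9 w 87.5 F [ 0.  -0.5  0.7]
az 0.0 then t(cm) [ 0.03 -0.02  9.11]
miscut_block 0.92 [318. 245.] ztop 50.4 n 4824 top [453.7 343.1] 71.3 40.2 -2.6 all [457.7 343.5] 80.0 41.5 -2.8 rgb [111.  67.  31.]
miscut_block 0.67 [108. 168.] ztop 30.4 n 5625 top [395.9 188.7] 71.7 40.1 -76.1 all [396.6 180.2] 89.1 45.7 -75.7 rgb [206. 204. 203.]
miscut_block 0.6 [470. 235.] ztop 30.3 n 5659 top [456.2 459.2] 71.1 40.9 -89.5 all [462.9 468.1] 89.2 54.3 -89.8 rgb [160. 133.   3.]
rail 0.55 [320. 309.] ztop 20.4 n 7332 top [495.1 340.1] 167.4 52.2 -2.5 all [495.1 340.2] 167.5 56.3 -2.4 rgb [115.  65.  33.]
block 0.86 [253. 180.] ztop 43.8 n 475 top [541.9 184. ] 69.4 39.4 13.2 all [545.1 184.4] 77.5 43.5 15.7 rgb [120.  84.  58.]
block_jig 0.73 [260. 184.] ztop 21.0 n 766 top [542.2 183.6] 110.2 77.9 14.1 all [542.1 183.6] 110.8 78.9 13.5 rgb [132. 110.  82.]
miscut_block 0.81 [250. 240.] ztop 34.4 n 306 top [393.9 186.9] 64.8 38.6 -77.2 all [394.1 186.8] 65.0 38.9 -76.2 rgb [161. 161. 164.]
rail 0.78 [194. 173.] ztop 24.2 n 839 top [557.9 335.5] 103.8 51.5 -2.8 all [530.7 326.7] 170.8 72.3 14.5 rgb [85. 56. 41.]
stick 0.75 [368. 192.] ztop 34.4 n 385 top [ 527.9 -105.1] 108.0 23.1 -12.3 all [ 527.8 -105.3] 108.2 23.9 -12.3 rgb [150. 120.  88.]
```

View pics/w4.png

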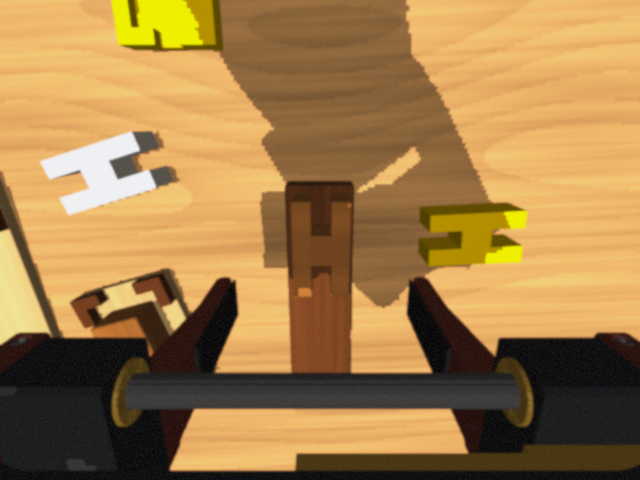

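The wrist view shows the slotted block centred at (320,248) px between the fingers, with the yellow H clear of them at right. The sound block is seated.

```bash
python3 -m inch '[{"tx":0,"ty":0,"tz":3,"ax":0,"ay":0,"az":0,"jaw":1},{"tx":0,"ty":0,"tz":3.5,"ax":0,"ay":0,"az":0,"jaw":1},{"tx":0,"ty":0,"tz":2.5,"ax":0,"ay":0,"az":0,"jaw":1},{"tx":0,"ty":0,"tz":0,"ax":0,"ay":0,"az":0,"jaw":0.3},{"tx":0,"ty":0,"tz":0,"ax":0,"ay":0,"az":0,"jaw":0.3},{"tx":0,"ty":0,"tz":0,"ax":0,"ay":0,"az":0,"jaw":0.3},{"tx":0,"ty":0,"tz":0,"ax":0,"ay":0,"az":0,"jaw":0.3},{"tx":0,"ty":0,"tz":0,"ax":0,"ay":0,"az":0,"jaw":0.3},{"tx":0,"ty":0,"tz":0,"ax":0,"ay":0,"az":0,"jaw":0.3},{"tx":0,"ty":0,"tz":-4,"ax":0,"ay":0,"az":0,"jaw":0.3},{"tx":0,"ty":0,"tz":-5,"ax":0,"ay":0,"az":0,"jaw":0.3},{"tx":0,"ty":0,"tz":-5,"ax":0,"ay":0,"az":0,"jaw":0.3}]'; python3 -m inch '[{"tx":0,"ty":0,"tz":-6,"ax":0,"ay":0,"az":0,"jaw":0.3},{"tx":0,"ty":0,"tz":0,"ax":0,"ay":0,"az":0,"jaw":0.3}]';python3 go.py 480 -150 225 80.5
```

```text
t: 16.65
ee_pos: [452.9, 343.0, 167.0]
orientation: [-2.273, -2.168, 0.002]
ft_force: [0.2, -0.6, -0.8]
width: 40.0
t: 16.9
ee_pos: [455.6, 344.9, 230.8]
orientation: [2.272, 2.168, 0.014]
ft_force: [0.8, 0.1, -0.8]
width: 39.7
t 16.9 pos [455.6 344.9 230.8] jaw at 87.3 tilt [ 0.008  0.005 -1.   ] q6 -0.9 w 39.7 F [ 0.8  0.1 -0.8]
az 6.8 then t(cm) [-48.42  10.57   0.32]
```

```bash
python3 -m inch '[{"tx":0,"ty":0,"tz":0,"ax":0,"ay":0,"az":6.8,"jaw":0.3},{"tx":-4.98,"ty":1.14,"tz":0,"ax":0,"ay":0,"az":0,"jaw":0.3},{"tx":-4.98,"ty":1.14,"tz":0,"ax":0,"ay":0,"az":0,"jaw":0.3},{"tx":-4.98,"ty":1.14,"tz":0,"ax":0,"ay":0,"az":0,"jaw":0.3},{"tx":-4.98,"ty":1.14,"tz":0,"ax":0,"ay":0,"az":0,"jaw":0.3},{"tx":-4.98,"ty":1.14,"tz":0,"ax":0,"ay":0,"az":0,"jaw":0.3},{"tx":-4.98,"ty":1.14,"tz":0,"ax":0,"ay":0,"az":0,"jaw":0.3},{"tx":-4.98,"ty":1.14,"tz":0,"ax":0,"ay":0,"az":0,"jaw":0.3},{"tx":-4.98,"ty":1.14,"tz":0,"ax":0,"ay":0,"az":0,"jaw":0.3}]'; python3 -m inch '[{"tx":-4.98,"ty":1.14,"tz":0,"ax":0,"ay":0,"az":0,"jaw":0.3},{"tx":-4.98,"ty":1.14,"tz":0,"ax":0,"ay":0,"az":0,"jaw":0.3},{"tx":-4.98,"ty":1.14,"tz":0,"ax":0,"ay":0,"az":0,"jaw":0.3},{"tx":-4.98,"ty":1.14,"tz":0,"ax":0,"ay":0,"az":0,"jaw":0.3},{"tx":-4.98,"ty":1.14,"tz":0,"ax":0,"ay":0,"az":0,"jaw":0.3},{"tx":-4.98,"ty":1.14,"tz":0,"ax":0,"ay":0,"az":0,"jaw":0.3},{"tx":0,"ty":0,"tz":0,"ax":0,"ay":0,"az":0,"jaw":0.3},{"tx":0,"ty":0,"tz":0,"ax":0,"ay":0,"az":0,"jaw":0.3}]';python3 go.py 498 -370 225 80.5; python3 m.py wrist w5 scrap_box flap miscut_block
```

```text
t: 18.02
ee_pos: [476.5, -66.3, 224.5]
orientation: [-2.396, -2.029, 0.002]
ft_force: [1.5, 0.1, -0.2]
width: 40.0
t: 19.02
ee_pos: [494.7, -369.8, 224.2]
orientation: [-2.396, -2.027, 0.001]
ft_force: [-1.3, -0.1, -0.4]
width: 39.6
t 19.02 pos [ 494.7 -369.8  224.2] jaw at 80.5 tilt [-0.002  0.002 -1.   ] q6 -2.07 w 39.6 F [-1.3 -0.1 -0.4]
az -0.0 then t(cm) [ 0.03  0.32 -0.08]
scrap_box 0.82 [320. 161.] ztop 160.3 n 61698 top [ 463.3 -364.9] 186.0 170.9 -9.4 all [ 475.1 -367.1] 293.4 269.3 80.9 rgb [187. 172. 129.]
scrap_box 0.18 [574. 197.] ztop 30.3 n 3410 top [ 531.  -104.8] 109.1 25.4 -11.9 all [535.5 -98.5] 115.2 40.5 -12.4 rgb [176. 129.  76.]
flap 0.71 [318. 222.] ztop 158.5 n 21471 top [ 491.  -369.4] 145.0 102.0 80.6 all [ 491.8 -369.4] 150.6 103.8 80.7 rgb [166. 161. 158.]
miscut_block 0.67 [320. 296.] ztop 248.2 n 10916 top [ 491.5 -368.1] 64.7 40.2 -9.5 all [ 590.3 -375.6] 266.9 70.8 -2.9 rgb [95. 59. 28.]
```

View pics/w5.png

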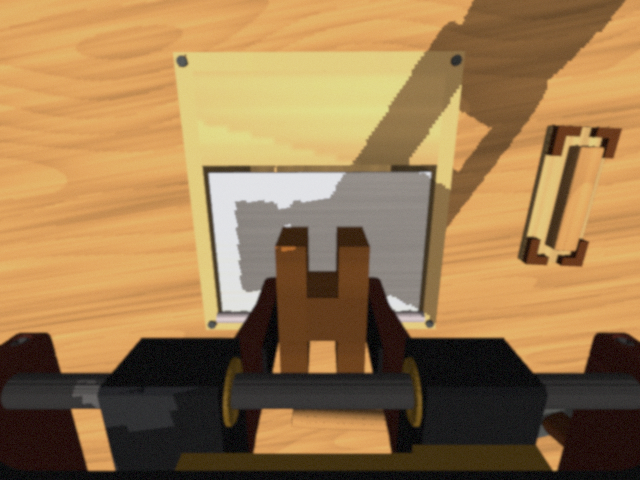

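The wrist view shows the slotted block aligned over the flap (flap at 205–435 × 170–325 px) and the stick seated in its jig at right.

```bash
python3 -m inch '[{"tx":-0.03,"ty":0.37,"tz":2,"ax":0,"ay":0,"az":0,"jaw":0.3},{"tx":0,"ty":0,"tz":2,"ax":0,"ay":0,"az":0,"jaw":0.3},{"tx":0,"ty":0,"tz":1,"ax":0,"ay":0,"az":0,"jaw":0.3},{"tx":0,"ty":0,"tz":1,"ax":0,"ay":0,"az":0,"jaw":0.3},{"tx":0,"ty":0,"tz":0.8,"ax":0,"ay":0,"az":0,"jaw":0.3},{"tx":0,"ty":0,"tz":0.8,"ax":0,"ay":0,"az":0,"jaw":0.3},{"tx":0,"ty":0,"tz":0.8,"ax":0,"ay":0,"az":0,"jaw":0.3},{"tx":0,"ty":0,"tz":0,"ax":0,"ay":0,"az":0,"jaw":0.3}]'; python3 go.py 498.3 -370.7 104 80.6;python3 -m inch '[{"tx":0,"ty":0,"tz":0.8,"ax":0,"ay":0,"az":0,"jaw":0.3},{"tx":0,"ty":0,"tz":0.8,"ax":0,"ay":0,"az":0,"jaw":0.3},{"tx":0,"ty":0,"tz":0,"ax":0,"ay":0,"az":0,"jaw":0.3}]'; python3 go.py 498.3 -370.7 104 80.6
```

```text
t: 20.23
ee_pos: [498.5, -371.4, 141.1]
orientation: [-2.396, -2.029, 0.001]
ft_force: [-2.5, -0.4, -0.3]
width: 40.0
t 20.23 pos [ 498.5 -371.4  141.1] jaw at 80.5 tilt [-0.002  0.001 -1.   ] q6 -2.06 w 40.0 F [-2.5 -0.4 -0.3]
az -0.1 then t(cm) [ 0.06 -0.02  3.71]
t: 20.6
ee_pos: [498.6, -371.2, 124.7]
orientation: [-2.396, -2.029, 0.001]
ft_force: [-2.1, 0.2, -0.0]
width: 39.9
t 20.6 pos [ 498.6 -371.2  124.7] jaw at 80.5 tilt [-0.002  0.001 -1.   ] q6 -2.06 w 39.9 F [-2.1  0.2 -0. ]
az -0.1 then t(cm) [ 0.04 -0.03  2.07]
```

```bash
python3 -m inch '[{"tx":0,"ty":0,"tz":0.7,"ax":0,"ay":0,"az":0,"jaw":0.3},{"tx":0,"ty":0,"tz":0.7,"ax":0,"ay":0,"az":0,"jaw":0.3},{"tx":0,"ty":0,"tz":0,"ax":0,"ay":0,"az":0,"jaw":0.3}]'; python3 -m inch '[{"tx":0,"ty":0,"tz":0.5,"ax":0,"ay":0,"az":0,"jaw":0.3},{"tx":0,"ty":0,"tz":0.2,"ax":0,"ay":0,"az":0,"jaw":0.3},{"tx":0,"ty":0,"tz":0,"ax":0,"ay":0,"az":0,"jaw":0.3}]'; python3 go.py 498.3 -370.7 104 80.6
```

```text
t: 20.98
ee_pos: [498.8, -371.3, 111.0]
orientation: [-2.396, -2.029, 0.001]
ft_force: [-1.7, -0.2, -0.9]
width: 39.9
t: 21.35
ee_pos: [498.8, -371.5, 104.6]
orientation: [-2.397, -2.029, 0.001]
ft_force: [-3.7, -0.2, -0.1]
width: 40.2
t 21.35 pos [ 498.8 -371.5  104.6] jaw at 80.5 tilt [-0.001  0.    -1.   ] q6 -2.06 w 40.2 F [-3.7 -0.2 -0.1]
az -0.1 then t(cm) [ 0.07 -0.07  0.06]
```

```bash
python3 -m inch '[{"tx":0,"ty":0,"tz":0,"ax":0,"ay":0,"az":0,"jaw":0.75},{"tx":0,"ty":0,"tz":0,"ax":0,"ay":0,"az":0,"jaw":0.75},{"tx":0,"ty":0,"tz":0,"ax":0,"ay":0,"az":0,"jaw":0.75},{"tx":0,"ty":0,"tz":0,"ax":0,"ay":0,"az":0,"jaw":0.75},{"tx":0,"ty":0,"tz":0,"ax":0,"ay":0,"az":0,"jaw":0.75},{"tx":0,"ty":0,"tz":0,"ax":0,"ay":0,"az":0,"jaw":0.75},{"tx":0,"ty":0,"tz":0,"ax":0,"ay":0,"az":0,"jaw":0.75},{"tx":0,"ty":0,"tz":0,"ax":0,"ay":0,"az":0,"jaw":0.75},{"tx":0,"ty":0,"tz":0,"ax":0,"ay":0,"az":0,"jaw":0.75},{"tx":0,"ty":0,"tz":0,"ax":0,"ay":0,"az":0,"jaw":0.75},{"tx":0,"ty":0,"tz":0,"ax":0,"ay":0,"az":0,"jaw":0.75},{"tx":0,"ty":0,"tz":0,"ax":0,"ay":0,"az":0,"jaw":0.75}]'; python3 -m inch '[{"tx":0,"ty":0,"tz":0,"ax":0,"ay":0,"az":0,"jaw":0.75},{"tx":0,"ty":0,"tz":0,"ax":0,"ay":0,"az":0,"jaw":0.75},{"tx":0,"ty":0,"tz":0,"ax":0,"ay":0,"az":0,"jaw":0.75},{"tx":0,"ty":0,"tz":0,"ax":0,"ay":0,"az":0,"jaw":0.75}]'; python3 m.py wrist w6 miscut_block flap
```

```text
t: 22.85
ee_pos: [499.3, -371.7, 104.9]
orientation: [2.398, 2.03, -0.0]
ft_force: [-0.6, -0.3, 1.3]
width: 66.0
t: 23.35
ee_pos: [499.3, -371.7, 104.9]
orientation: [-2.398, -2.03, -0.0]
ft_force: [-0.2, 0.0, 0.8]
width: 66.2
flap 0.86 [321. 328.] ztop 150.9 n 31754 top [ 517.3 -373.5] 91.0 57.4 79.9 all [ 506.3 -371.9] 150.7 79.1 80.4 rgb [137. 131. 125.]
```

View pics/w6.png

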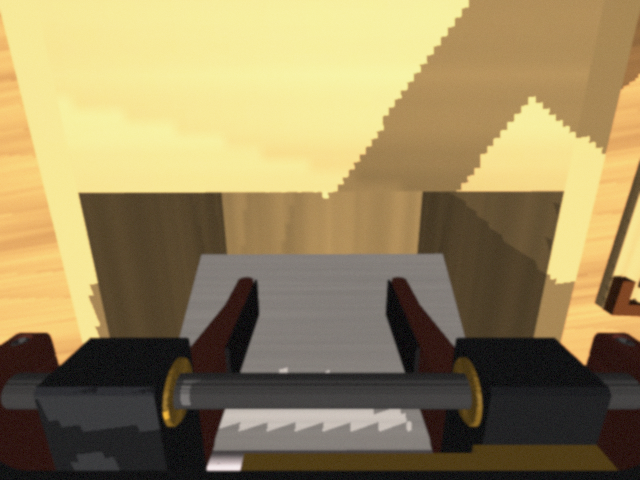

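The flap at (320,320) px is pressed down by the fingers. It is empty, so the block has slid into the box. Now I rise and let the flap shut.

```bash
python3 -m inch '[{"tx":0,"ty":0,"tz":-1.5,"ax":0,"ay":0,"az":0,"jaw":0.75},{"tx":0,"ty":0,"tz":-2,"ax":0,"ay":0,"az":0,"jaw":0.75},{"tx":0,"ty":0,"tz":-2,"ax":0,"ay":0,"az":0,"jaw":0.75},{"tx":0,"ty":0,"tz":-3,"ax":0,"ay":0,"az":0,"jaw":0.75},{"tx":0,"ty":0,"tz":-3.5,"ax":0,"ay":0,"az":0,"jaw":1},{"tx":0,"ty":0,"tz":0,"ax":0,"ay":0,"az":0,"jaw":1}]'; python3 m.py wrist w7 flap scrap_box miscut_block; python3 go.py 511 340.5 220 87.5
```

```text
t: 24.25
ee_pos: [501.3, -373.0, 229.5]
orientation: [2.392, 2.025, 0.003]
ft_force: [-0.0, 0.1, 0.9]
width: 82.7
flap 0.56 [324. 224.] ztop 158.5 n 27949 top [ 490.8 -369.2] 144.8 101.5 80.5 all [ 490.8 -369.2] 150.6 101.5 80.5 rgb [150. 147. 145.]
scrap_box 0.81 [324. 162.] ztop 160.4 n 69407 top [ 463.2 -364.8] 185.7 171.0 -9.4 all [ 495.  -369.9] 316.2 289.8 -9.4 rgb [170. 155. 120.]
t 24.45 pos [ 498.8 -371.2  224.2] jaw at 80.5 tilt [-0.001  0.001 -1.   ] q6 -2.06 w 87.4 F [-0.1 -0.2 -0.3]
az -7.0 then t(cm) [71.16 -1.88  0.48]
```

View pics/w7.png

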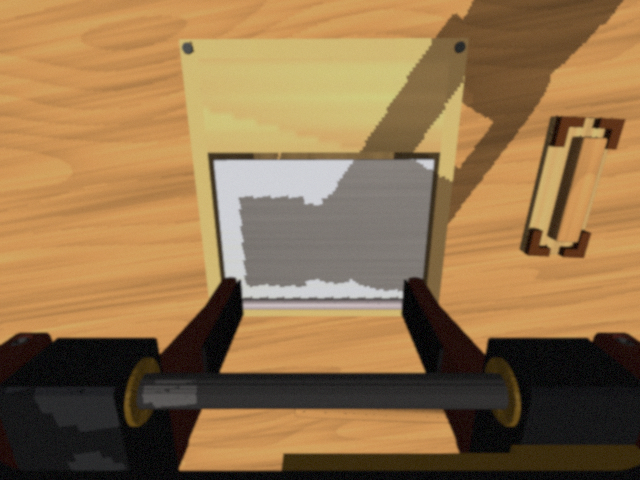

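The flap is shut and level (z 158.5, flap at 215–435 × 155–305 px), with no block in sight. On to the rail.

```bash
python3 -m inch '[{"tx":0,"ty":0,"tz":0,"ax":0,"ay":0,"az":-7,"jaw":1},{"tx":5.08,"ty":-0.13,"tz":0,"ax":0,"ay":0,"az":0,"jaw":1},{"tx":5.08,"ty":-0.13,"tz":0,"ax":0,"ay":0,"az":0,"jaw":1},{"tx":5.08,"ty":-0.13,"tz":0,"ax":0,"ay":0,"az":0,"jaw":1},{"tx":5.08,"ty":-0.13,"tz":0,"ax":0,"ay":0,"az":0,"jaw":1},{"tx":5.08,"ty":-0.13,"tz":0,"ax":0,"ay":0,"az":0,"jaw":1},{"tx":5.08,"ty":-0.13,"tz":0,"ax":0,"ay":0,"az":0,"jaw":1},{"tx":5.08,"ty":-0.13,"tz":0,"ax":0,"ay":0,"az":0,"jaw":1}]'; python3 -m inch '[{"tx":5.08,"ty":-0.13,"tz":0,"ax":0,"ay":0,"az":0,"jaw":1},{"tx":5.08,"ty":-0.13,"tz":0,"ax":0,"ay":0,"az":0,"jaw":1},{"tx":5.08,"ty":-0.13,"tz":0,"ax":0,"ay":0,"az":0,"jaw":1},{"tx":5.08,"ty":-0.13,"tz":2,"ax":0,"ay":0,"az":0,"jaw":1},{"tx":5.08,"ty":-0.13,"tz":2,"ax":0,"ay":0,"az":0,"jaw":1},{"tx":5.08,"ty":-0.13,"tz":2,"ax":0,"ay":0,"az":0,"jaw":1},{"tx":5.08,"ty":-0.13,"tz":2,"ax":0,"ay":0,"az":0,"jaw":1},{"tx":0,"ty":0,"tz":0,"ax":0,"ay":0,"az":0,"jaw":1},{"tx":0,"ty":0,"tz":0,"ax":0,"ay":0,"az":0,"jaw":1}]'; python3 m.py wrist w8 rail;python3 go.py 511 340.5 4 87.5;  python3 m.py top top4 rail
```

```text
t: 25.45
ee_pos: [504.9, -14.4, 223.9]
orientation: [-2.268, -2.171, 0.002]
ft_force: [-0.2, -0.1, -0.1]
width: 88.1
t: 26.58
ee_pos: [511.3, 338.9, 143.9]
orientation: [-2.268, -2.173, 0.004]
ft_force: [-0.7, -0.1, -0.0]
width: 87.7
rail 0.6 [323. 207.] ztop 20.5 n 13646 top [511.6 339.5] 199.8 52.1 -2.4 all [511.6 339.5] 199.8 52.1 -2.4 rgb [91. 51. 26.]
t 26.68 pos [512.1 338.5 144.9] jaw at 87.4 tilt [-0. -0. -1.] q6 -0.96 w 87.5 F [0.  0.4 0.5]
az -0.1 then t(cm) [ 0.21 -0.11 14.09]
rail 0.75 [195. 158.] ztop 24.6 n 223 top [593.4 333.8] 52.2 30.9 87.0 all [568.6 299.9] 137.6 48.0 49.2 rgb [86. 58. 43.]
rail 0.29 [481. 213.] ztop 162.9 n 7149 top [ 461.7 -365.3] 186.0 171.8 -9.5 all [ 479.2 -374. ] 224.9 183.2 -9.6 rgb [136. 130. 115.]
```

View pics/w8.png

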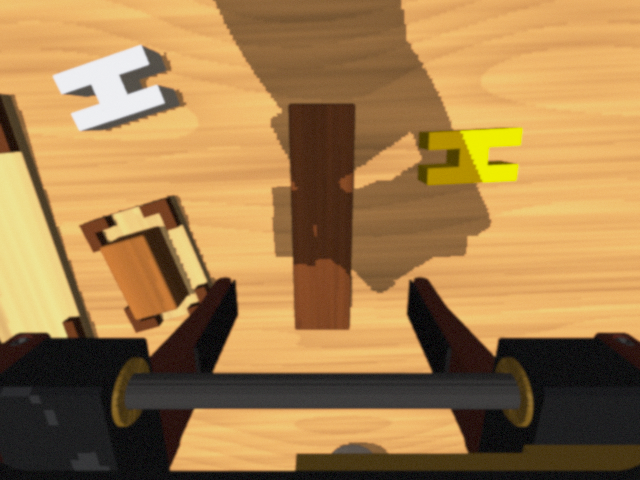

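The rail lies bare, centred under the gripper at (322,215) px. Grip it at its middle.

```bash
python3 -m inch '[{"tx":0.1,"ty":0,"tz":4,"ax":0,"ay":0,"az":0,"jaw":1},{"tx":0,"ty":0,"tz":5,"ax":0,"ay":0,"az":0,"jaw":1},{"tx":0,"ty":0,"tz":3,"ax":0,"ay":0,"az":0,"jaw":1},{"tx":0,"ty":0,"tz":1.4,"ax":0,"ay":0,"az":0,"jaw":1},{"tx":0,"ty":0,"tz":0.6,"ax":0,"ay":0,"az":0,"jaw":1},{"tx":0,"ty":0,"tz":0,"ax":0,"ay":0,"az":0,"jaw":1},{"tx":0,"ty":0,"tz":0,"ax":0,"ay":0,"az":0,"jaw":0.4},{"tx":0,"ty":0,"tz":0,"ax":0,"ay":0,"az":0,"jaw":0.4},{"tx":0,"ty":0,"tz":0,"ax":0,"ay":0,"az":0,"jaw":0.4},{"tx":0,"ty":0,"tz":0,"ax":0,"ay":0,"az":0,"jaw":0.4},{"tx":0,"ty":0,"tz":0,"ax":0,"ay":0,"az":0,"jaw":0.4},{"tx":0,"ty":0,"tz":0,"ax":0,"ay":0,"az":0,"jaw":0.4}]'; python3 go.py 517.5 51 100 93.3
```

```text
t: 28.28
ee_pos: [512.1, 340.6, 5.1]
orientation: [2.269, 2.173, -0.0]
ft_force: [-1.2, -0.9, 5.0]
width: 52.0
t 28.27 pos [512.1 340.6   5.1] jaw at 87.5 tilt [-0. -0. -1.] q6 -0.96 w 52.0 F [-1.2 -0.9  5. ]
az -5.8 then t(cm) [-28.94  -1.13  -9.49]
```

```bash
python3 -m inch '[{"tx":0,"ty":0,"tz":-3,"ax":0,"ay":0,"az":0,"jaw":0.4},{"tx":0,"ty":0,"tz":-3.5,"ax":0,"ay":0,"az":0,"jaw":0.4},{"tx":0,"ty":0,"tz":-3,"ax":0,"ay":0,"az":-5.8,"jaw":0.4},{"tx":-3.62,"ty":-0.14,"tz":0,"ax":0,"ay":0,"az":0,"jaw":0.4},{"tx":-3.62,"ty":-0.14,"tz":0,"ax":0,"ay":0,"az":0,"jaw":0.4},{"tx":-3.62,"ty":-0.14,"tz":0,"ax":0,"ay":0,"az":0,"jaw":0.4},{"tx":-3.62,"ty":-0.14,"tz":0,"ax":0,"ay":0,"az":0,"jaw":0.4},{"tx":-3.62,"ty":-0.14,"tz":0,"ax":0,"ay":0,"az":0,"jaw":0.4},{"tx":-3.62,"ty":-0.14,"tz":0,"ax":0,"ay":0,"az":0,"jaw":0.4},{"tx":-3.62,"ty":-0.14,"tz":0,"ax":0,"ay":0,"az":0,"jaw":0.4},{"tx":-3.62,"ty":-0.14,"tz":0,"ax":0,"ay":0,"az":0,"jaw":0.4},{"tx":0,"ty":0,"tz":0,"ax":0,"ay":0,"az":0,"jaw":0.4}]'; python3 -m inch '[{"tx":0,"ty":0,"tz":0,"ax":0,"ay":0,"az":0,"jaw":0.4}]';python3 go.py 517.5 51 15.5 93.3; python3 m.py wrist w9 rail rail_jig
```

```text
t: 29.78
ee_pos: [517.4, 49.1, 99.6]
orientation: [-2.16, -2.281, 0.001]
ft_force: [0.2, 0.1, -1.9]
width: 51.7
t: 29.9
ee_pos: [517.5, 51.1, 99.7]
orientation: [-2.157, -2.284, -0.0]
ft_force: [0.5, 0.8, -0.7]
width: 51.8
t 29.9 pos [517.5  51.1  99.7] jaw at 93.3 tilt [-0.  0. -1.] q6 -1.55 w 51.8 F [ 0.5  0.8 -0.7]
az -0.0 then t(cm) [-0.01 -0.    8.42]
rail 0.78 [322. 234.] ztop 115.0 n 38244 top [512.2  51.6] 189.9 52.4 3.2 all [557.7  54.4] 281.9 86.6 2.2 rgb [114.  65.  35.]
rail_jig 0.76 [287.  77.] ztop 20.2 n 5136 top [512.2  50.4] 233.9 96.3 3.5 all [517.5  49.9] 247.8 103.8 3.6 rgb [177. 139.  88.]
```

View pics/w9.png

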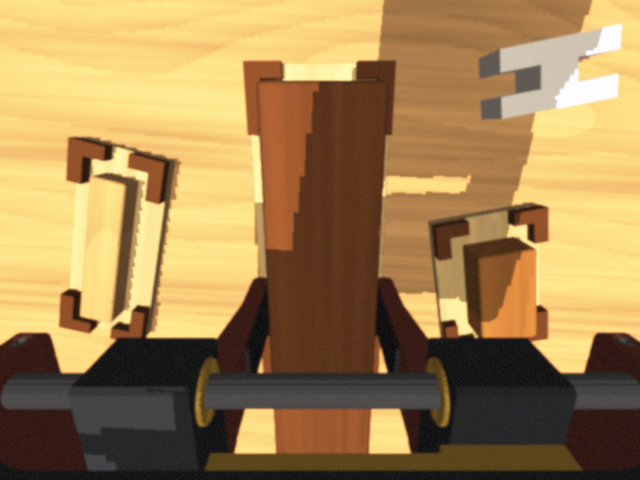

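The rail is held aligned over the rail jig: stops at (262,95) and (377,95) px. Stick and block are seated on either side.

```bash
python3 -m inch '[{"tx":0,"ty":0,"tz":2,"ax":0,"ay":0,"az":0,"jaw":0.4},{"tx":0,"ty":0,"tz":3,"ax":0,"ay":0,"az":0,"jaw":0.4},{"tx":0,"ty":0,"tz":2,"ax":0,"ay":0,"az":0,"jaw":0.4},{"tx":0,"ty":0,"tz":0.8,"ax":0,"ay":0,"az":0,"jaw":0.4},{"tx":0,"ty":0,"tz":0.6,"ax":0,"ay":0,"az":0,"jaw":0.4},{"tx":0,"ty":0,"tz":0,"ax":0,"ay":0,"az":0,"jaw":0.4},{"tx":0,"ty":0,"tz":0,"ax":0,"ay":0,"az":0,"jaw":0.4},{"tx":0,"ty":0,"tz":0,"ax":0,"ay":0,"az":0,"jaw":0.75},{"tx":0,"ty":0,"tz":0,"ax":0,"ay":0,"az":0,"jaw":0.75},{"tx":0,"ty":0,"tz":0,"ax":0,"ay":0,"az":0,"jaw":0.75}]'; python3 go.py 517.5 51 15.5 93.3; python3 -m inch '[{"tx":0,"ty":0,"tz":-2,"ax":0,"ay":0,"az":0,"jaw":0.75},{"tx":0,"ty":0,"tz":-4,"ax":0,"ay":0,"az":0,"jaw":0.75},{"tx":0,"ty":0,"tz":-5,"ax":0,"ay":0,"az":0,"jaw":0.75},{"tx":0,"ty":0,"tz":-5,"ax":0,"ay":0,"az":0,"jaw":1},{"tx":0,"ty":0,"tz":0,"ax":0,"ay":0,"az":0,"jaw":1},{"tx":0,"ty":0,"tz":0,"ax":0,"ay":0,"az":0,"jaw":1}]';python3 m.py wrist w10 rail rail_jig stick block; python3 m.py top top5 stick block flap rail miscut_block
```

```text
t: 31.3
ee_pos: [517.8, 50.9, 16.1]
orientation: [2.156, 2.284, 0.001]
ft_force: [-0.3, -0.1, 0.3]
width: 65.4
t 31.3 pos [517.8  50.9  16.1] jaw at 93.3 tilt [ 0.001  0.    -1.   ] q6 -1.55 w 65.4 F [-0.3 -0.1  0.3]
az -0.0 then t(cm) [ 0.02 -0.03  0.06]
t: 32.05
ee_pos: [517.1, 50.8, 175.4]
orientation: [-2.156, -2.284, 0.001]
ft_force: [-0.3, -1.2, -0.4]
width: 87.5
rail 0.8 [324. 207.] ztop 30.5 n 12169 top [517.8  52. ] 199.5 52.1 3.3 all [523.4  52.1] 214.9 55.4 2.1 rgb [110.  63.  32.]
rail 0.63 [444. 219.] ztop 19.8 n 4792 top [543.5 184.9] 110.7 80.6 14.2 all [550.1 176.9] 126.3 120.0 14.2 rgb [137. 105.  64.]
rail_jig 0.66 [294. 180.] ztop 19.7 n 13356 top [517.6  50.5] 244.2 96.2 3.3 all [524.   51.4] 259.1 102.1 3.1 rgb [176. 145.  90.]
stick 0.61 [157. 220.] ztop 30.4 n 3824 top [ 529.8 -103.9] 109.9 24.6 -12.3 all [ 534.8 -109.7] 122.1 34.0 -12.3 rgb [200. 154.  90.]
block 0.58 [461. 250.] ztop 40.3 n 4036 top [543.2 185.3] 70.2 40.4 13.9 all [550.1 193.3] 87.5 52.9 13.6 rgb [121.  75.  35.]
stick 0.95 [366. 190.] ztop 33.9 n 404 top [ 527.7 -105. ] 107.4 23.8 -12.1 all [ 527.6 -106.4] 107.7 26.5 -12.1 rgb [149. 120.  88.]
block 0.78 [255. 185.] ztop 43.7 n 500 top [541.9 184. ] 69.5 39.8 13.8 all [523.9 178.5] 109.1 51.1 22.4 rgb [90. 63. 44.]
flap 0.88 [485. 200.] ztop 161.7 n 2587 top [ 488.5 -370.2] 144.7 100.7 80.7 all [ 489.  -370.9] 146.0 101.9 80.7 rgb [162. 164. 168.]
rail 0.38 [486. 198.] ztop 161.7 n 2639 top [ 488.7 -370. ] 145.6 100.9 80.6 all [ 489.  -371.8] 149.1 101.9 80.5 rgb [162. 163. 167.]
miscut_block 0.83 [252. 239.] ztop 34.1 n 400 top [394.5 187.2] 69.2 40.2 -76.0 all [396.5 186.8] 71.1 43.8 -76.4 rgb [125. 120. 115.]
miscut_block 0.62 [144. 214.] ztop 34.2 n 437 top [453.8 456.4] 71.9 38.5 -89.0 all [454.  457.3] 73.8 39.7 -88.9 rgb [147. 145.  68.]
```

View pics/w10.png

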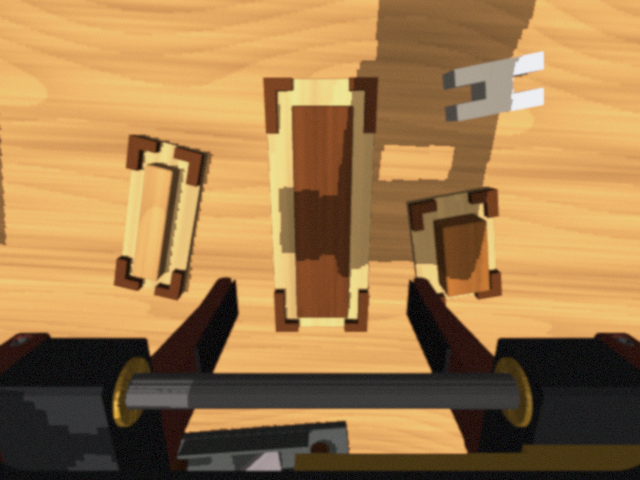

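```bash
python3 -c "
from h import *
im,d=viewer.get_image('side');cv2.imwrite('pics/side1.png',im[...,::-1])"
```

```text
(no output)
```

View pics/side1.png

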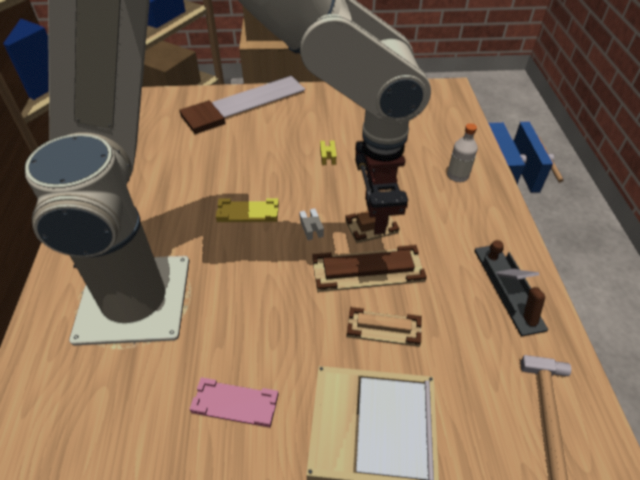

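All three good parts lie flat between their stops: rail at (322,210) px, stick at (157,220) and block at (461,250) in the wrist view. The flap is shut and the robot touches nothing, so I'm handing in.

```bash
python3 -c "
from workcell import ctrl; print(ctrl.close_job())"
```

```text
the job is handed in; nothing more can be done
None
```

The job is done and handed in at about 32 s of the 136 s allowed. I laid the stick in its jig, then the sound block. Next I pushed the slotted block through the flap into the scrap box, and last I laid the rail in its jig.

**Order:** the rail went in last because it could only be moved once both blocks were off it.

**Final checks (wrist camera depth):**

| Part | Distance from jig centre | Top height | Expected top |
|---|---|---|---|
| Rail | about 2 mm | 30.5 mm | 30 mm |
| Stick | about 2 mm | 30.4 mm | 30 mm |
| Sound block | under 1 mm | 40.3 mm | 40 mm |

- **Angles:** each part is within about half a degree of its jig.
- **Flap:** it is shut and level, reading 158.5 mm against a rim at 160.4 mm.
- **Forces:** the largest reading at the end of a call was 7.5 N. I did not see the peaks within a call.
- **Look-alikes:** none were touched.

**What disagreed or could not be checked:**
- The miscut block inside the box was not seen directly. I infer it is there because the flap was empty while held open and the block shows in no picture.
- The top camera read about 3.5 mm high and 1–3 mm off sideways compared with the wrist camera. I relied on the wrist camera.
- My first move call was refused because its rows were incomplete. Nothing moved.

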